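Hold a spring clip open round the edge of a recipe card

ROBOT

A 7-joint arm with a two-finger parallel gripper is mounted at the origin on a cart in front of the work surface, level with it; the furniture and walls round the work are solid. World frame = base frame: x ahead of the robot, y to its left, z up, the work surface at z = 0. Lengths are in m, angles in rad, forces in N, time in s.
With the tool pointing down it reaches from about 0.35 to 0.9 m from the base axis. Payload 8.1 kg.
Tool frame: the origin (TCP) lies at the very end of the fingers, on their centre line; the grasp point (between the pads) lies 19 mm behind it; z points along the fingers, y is the line along which they close (so a half turn about z gives the same grasp; the last joint's range is limited). The gripper opens to 92 mm and grips with 3 to 60 N. Pads are 19 mm wide; open, the fingers measure 130 mm over their backs; the gripper's body (75 mm by 190 mm) begins 47 mm behind the grasp point.
Start: joints at [1, 0.434, 0.025, 1.573, -0.012, 1.134, -0.075], TCP at [0.282, -0.558, 0.193] pointing down, gripper open.
Joint ranges: [-2.62, 2.62], [-0.44, 2.09], [-1.27, 1.32], [0.08, 2.57], [-1.32, 4.46], [0.12, 2], [-2.74, 2.74]. Speed limits (rad/s): [2.22, 2.22, 3.01, 3.01, 3.14, 3.14, 3.14].

INTERFACE

Orientations are given as a rotation vector (axis times angle).
In Python, from cell import readout, cams, job gives the robot as it stands.
- The arm moves only by the tool drive_tool, never from a script. Its argument "commands" is a list of rows, each a list of 3 entries, a list of its own where there are three numbers: the turn, a rotation vector about the tool's x, y, z in rad, then the shift along the tool's x, y, z in cm, then the gripper's target within -1 to 1 (fully open at 1, half-way at 0, shut at -1). A call has 1 to 20 rows; each row is the pose to reach, as a shift and turn from the pose commanded when the call began, along the tool's axes at that moment; what a row does not reach only later rows make up. A row lasts 1/12 s, in which the tool goes at most 41.7 mm and 7.16 degrees, less where a joint would pass 70% of its speed; a pose out of reach is approached as far as the arm can. A call with a gripper value outside its range is refused whole. The fingers move at their own pace and stop on an object; "newtons" is the grip in N (left out, the last holds). Time passes only in rows, so rows that repeat a pose let the fingers close. It gives the time, the measured TCP pose, the force, the opening and the grip force at its end, in the units of the state.
- readout.observe(): the state, without advancing time (a new reading comes with each control period).
- cams.get_image(name): name is "scene" or "top"; returns the picture (420x560x3 uint8, blue, green, red); there is no depth.
- cams.camera_info(name): a dict with "camera_matrix" (3x3 intrinsics, pixels), "R" (3x3) and "t" (3): a world point X has camera coordinates R X + t. Camera axes: x right, y down, z forward; pixel columns grow to the right and rows downward; lengths in m; the calibration is good to about 2 mm. A picture is of the moment at which its call begins. camera_info takes no time and is no camera call.
- job.sign_off(): hands the job in; it is judged then, once.
The state is a dict: "clock": time; "joints": joint angles; "dq": joint speeds; "joint_efforts": joint torques, N m; "position": TCP position; "ee_rot": TCP orientation; "force": force on the tool from outside, world axes, zero at the start; "ft_torque": the same for the moment, N m; "width": opening from 0.0 (shut) to 1.0 (fully open); "gripper_force": force on a finger pad.
Only numpy, scipy, OpenCV 4.12 (cv2) and the standard library are available. Lean on these libraries where they do the work, as an engineer would, in place of code of your own. Each camera call takes 0.05 s, during which the arm holds its last target. There are 200 camera calls.

TASK

Hold the larger of the two wooden spring clips open round the recipe card's right-hand edge (as the robot sees it), so that I can slip a shopping list in: squeeze its tails together as far as they go, lift it, and bring it sideways, lying level, over the edge half-way up the card, so that the edge is well in between the gaping jaws and touches neither. Finish while still squeezing and holding the clip there in the air. Be gentle with the card, and leave its stand, the small clip and everything else where they are.

Things in the scene. Friction and masses are not known exactly. Their poses are not given: they have to be found in the camera images.
- clip_tails (a point): Centre of the two splayed tails of the larger wooden spring clip (like a big clothes-peg, steel coil at its pivot). It lies on its side on the worktop, shut: 90 mm long, 32 mm high, this point 16 mm up. z is up (along the pivot); x runs from tails to jaws: pivot 28 mm ahead of this point, jaw tips 78 mm ahead, tail ends 12 mm behind. Squeeze the tails' outsides here, across y. 65 g.
- jaw_tip_a (a point): Tip of one jaw of the larger clip (its +y one), on the jaw's inner face, half-way up its 32 mm. The jaws are 50 mm long from pivot to tip and 7 mm thick. Fully open, the two tips stand 30 mm apart, evenly either side of the midline between the tails.
- jaw_tip_b (a point): Tip of the other jaw of the larger clip, on its inner face, half-way up. With the clip closed the two tips touch.
- clip_arm (a joint): Opening of the larger clip: 0 shut, 0.62 rad gaping fully. Shut, the tails measure 43 mm over their outsides at clip_tails (51 mm at their ends); squeezed as far as they go, the outsides are parallel and 24 mm apart. Fully open takes about 8 N on each tail; a spring shuts it when released.
- stand: Recipe card in a dark wooden stand, loose, about 0.8 kg. Origin: centre of the block's underside; z up, x from the card's front (robot side) to its back, y along the card to the left. Block 70 x 100 x 24 mm. The stiff card stands upright in its middle: 3 mm thick, 160 mm wide, top 122 mm above the worktop, overhanging the block by 30 mm each side, 12 mm above the worktop.
- card_edge (a point): Point on the card's right-hand upright edge, 70 mm above the worktop, in the middle of the card's thickness. Axes as stand: the card lies on the +y side of it.
- small_clip_mid (a point): The smaller wooden clip, a bystander: 56 mm long, 18 mm high, lying on its side near the larger one (which of the two lies nearer the card varies). Point at its pivot, half-way up. Leave it.
- lemon: Lemon, a bystander, 56 x 84 x 55 mm, left of the stand. Origin at its underside.
- timer: Kitchen timer, a bystander, 68 mm across, 57 mm high. Origin at its underside.
- bowl: Small bowl, a bystander, 69 mm across, 31 mm high, behind the work. Origin at its underside.
- spoon: Teaspoon lying near the front edge, left of the stand, a bystander, 139 mm long, 10 mm high. Origin at its underside.
- cup: Small cup with a handle, a bystander, 59 x 83 x 55 mm, behind the clips. Origin at its underside.
- egg_holder: Egg cup, a bystander, 49 mm across, 61 mm high, behind the stand. Origin at its underside.
Things that resemble listed ones, but are neither listed nor needed, are in the scene too. What is shaped like the part that bears clip_tails but green is not meant.

How it is judged:
By the outcome, as a careful person would: the job done as asked, in the order asked, and still so for the second after the job is handed in, while the arm keeps its last pose, push and grip.
It also fails if it takes over 42 s, if anything falls off the work surface, if the arm or the gripper's body presses on something with over 40 N, if the wrist force passes 120 N, or if a joint passes its speed limit or range.

## Working session

There is one attempt and no reset: what is moved stays moved. The work goes in short steps, Python scripts to look and compute and a tool call to move; the robot and the scene stay as the last step left them, time stands still between calls to the robot, and variables do not carry over. Pictures are saved under pics/ and viewed, at most 10 in all, crops included, and the job is handed in when it is done.

Besides the shell and the picture viewer there is one more tool, called after "Request:" in YAML: its name, and indented under it one key for each argument. drive_tool: Moves the arm, as the interface text tells. Its arguments: {"type":"object","properties":{"commands":{"type":"array"},"newtons":{"type":"number"}},"required":["commands"]}

```bash
mkdir -p pics; ls
python3 - <<'E'
from cell import readout,cams,job
import cv2,json
for n in("scene","top"):
    im=cams.get_image(n); cv2.imwrite(f"pics/{n}0.png",im)
    c=cams.camera_info(n); print(n,c)
print(readout.observe())
E
```

```text
pics
scene {'camera_matrix': array([[415.27965856,   0.        , 284.16594011],
       [  0.        , 415.27965856, 201.86288788],
       [  0.        ,   0.        ,   1.        ]]), 'R': array([[-0.89347246, -0.44870913, -0.01915929],
       [-0.26725228,  0.56547087, -0.78026849],
       [ 0.36094762, -0.69202804, -0.62515118]]), 't': array([0.48045372, 0.18823492, 1.03292647])}
top {'camera_matrix': array([[385.74982574,   0.        , 277.03141212],
       [  0.        , 385.74982574, 209.13967003],
       [  0.        ,   0.        ,   1.        ]]), 'R': array([[-0.01483668, -0.99979081,  0.01407873],
       [-0.99365036,  0.0131721 , -0.11173835],
       [ 0.11152953, -0.01564716, -0.99363793]]), 't': array([-0.00212585,  0.52577451,  1.07568461])}
{'clock': 0.1, 'joints': array([ 1.00040105,  0.43512149,  0.02496194,  1.57402594, -0.0115493 ,
        1.13403248, -0.07509405]), 'dq': array([ 3.74418144e-04, -6.78722565e-04, -1.63619975e-05, -4.03247864e-03,
       -1.67610400e-04, -1.03960087e-03, -1.36921419e-03]), 'joint_efforts': array([ 3.36131408e-03, -6.69126821e+01,  9.88242030e-01, -3.15146148e+01,
       -6.04200480e-02,  3.73489328e-02,  7.71906707e-05]), 'position': array([ 0.28152241, -0.55741188,  0.19183548]), 'ee_rot': array([-3.05474197e+00, -7.27767068e-01,  7.82909091e-04]), 'force': array([-0.55159474,  0.57827299, -0.29886621]), 'ft_torque': array([-0.03888528,  0.00044575,  0.03556568]), 'gripper_force': 0.0, 'width': 0.9989067920562665}
```

View pics/top0.png

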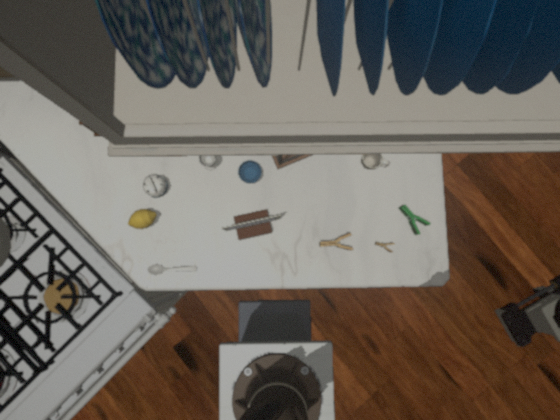

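View pics/scene0.png

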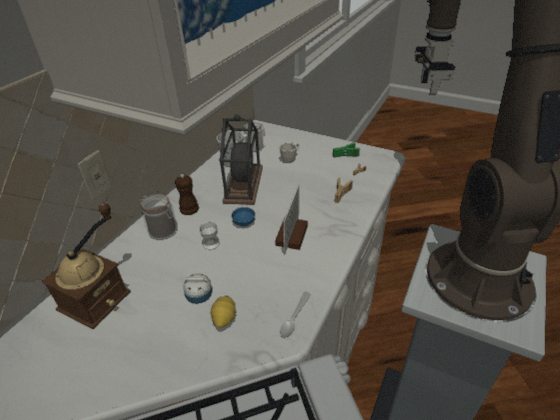

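The top view shows the stand at about (253,224), the big clip at about (336,242), the small clip at (384,245) and the green clip at (413,219). I'll enlarge the work area and segment it.

```bash
cat > h.py <<'E'
import numpy as np,cv2
from cell import readout,cams,job
from scipy.spatial.transform import Rotation as Ro
def ray(n,uv):
    c=cams.camera_info(n);R=np.array(c["R"]);t=np.array(c["t"])
    d=R.T@np.linalg.solve(c["camera_matrix"],[uv[0],uv[1],1]); return -R.T@t,d
def onz(n,uv,z):
    o,d=ray(n,uv); return o+d*(z-o[2])/d[2]
def proj(n,X):
    c=cams.camera_info(n); p=c["camera_matrix"]@(c["R"]@np.array(X)+c["t"]); return p[:2]/p[2]
E
python3 - <<'E'
from h import *
im=cv2.imread("pics/top0.png")
a=cv2.resize(im[200:260,215:315],None,fx=8,fy=8,interpolation=cv2.INTER_CUBIC)
b=cv2.resize(im[225:260,310:410],None,fx=8,fy=8,interpolation=cv2.INTER_CUBIC)
v=np.vstack([a[:320],b]);cv2.imwrite("pics/crop0.png",v)
hsv=cv2.cvtColor(im,cv2.COLOR_BGR2HSV)
m=((hsv[...,1]>70)&(hsv[...,0]>10)&(hsv[...,0]<35)).astype(np.uint8)
m[:225]=0;m[265:]=0;m[:,:310]=0;m[:,405:]=0
n,l,s,c=cv2.connectedComponentsWithStats(m)
for i in range(1,n):
    if s[i,4]>15: print(s[i],c[i],onz("top",c[i],.025))
E
```

```text
[320 233  32  16 137] [335.58394161 242.2919708 ] [ 0.42873619 -0.17535248  0.025     ]
```

View pics/crop0.png

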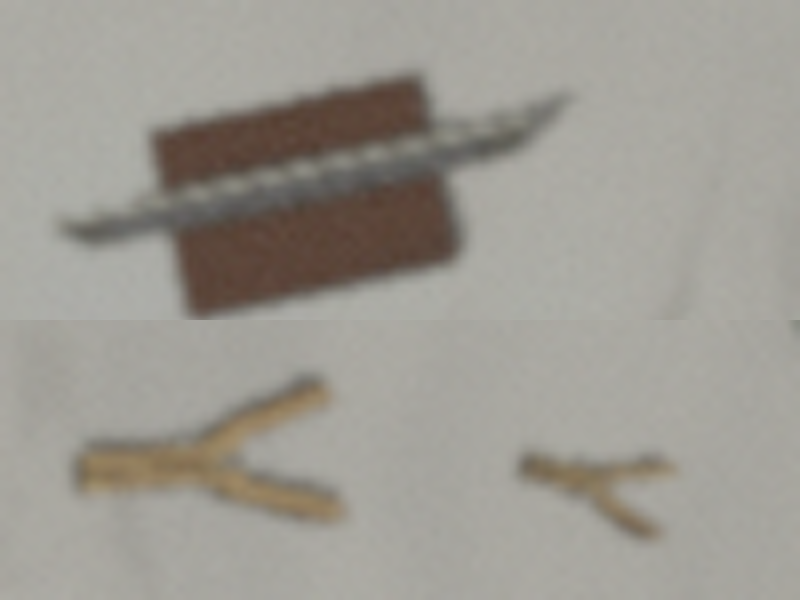

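The crop shows the big clip with its jaw tips at left (319.8,243.5) and its tail ends at right, (350.2,233.1) and (352.7,249). The card's upper right corner is near (286.9,211.9). Next I'll measure the clip and stand.

Run:
```python
from h import *
np.set_printoptions(precision=4,suppress=True)
im=cv2.imread("pics/top0.png");hsv=cv2.cvtColor(im,cv2.COLOR_BGR2HSV)
J=onz("top",(319.8,243.5),.032);A=onz("top",(351,232.8),.03);B=onz("top",(353,249.2),.03)
M=(A+B)/2;x=(J-M)[:2];print("clip",J,A,B,"len",np.linalg.norm(x),"tails w",np.linalg.norm(A-B),"yaw",np.degrees(np.arctan2(x[1],x[0])))
m=((hsv[...,1]>55)&(hsv[...,0]>8)&(hsv[...,0]<35)).astype(np.uint8);m[:228]=0;m[262:]=0;m[:,:312]=0;m[:,370:]=0
p=cv2.findNonZero(m)[:,0].astype(float)
P=np.array([onz("top",q,.032)[:2] for q in p]);c=P.mean(0)
print("n",len(P),"mean",c)
# line fit through jaw half only
Q=P[P[:,1]>J[1]-.045];v=cv2.fitLine(Q.astype(np.float32),cv2.DIST_L2,0,.01,.01).ravel();print("jaw line",v,np.degrees(np.arctan2(v[1],v[0])))
# block
s=((hsv[...,0]<12)&(hsv[...,1]>70)).astype(np.uint8);s[:200]=0;s[250:]=0;s[:,:225]=0;s[:,300:]=0
p=cv2.findNonZero(s)[:,0].astype(float);P=np.array([onz("top",q,.024)[:2] for q in p],np.float32)
print("block",len(P),cv2.minAreaRect(P))
for n,uv in(("R top",(286.7,212)),("L top",(222.5,227.3))):print(n,onz("top",uv,.122))
print("R bot",onz("top",(280.5,217.2),.012))
R=onz("top",(286.7,212),.122);L=onz("top",(222.5,227.3),.122);d=L-R;print("width",np.linalg.norm(d),"yaw",np.degrees(np.arctan2(d[1],d[0])))
for X in(J,A,B,R,L):print(proj("scene",X))
sc=cv2.imread("pics/scene0.png")
a=cv2.resize(sc[160:260,260:380],None,fx=6,fy=6,interpolation=cv2.INTER_CUBIC)
cv2.imwrite("pics/crop1.png",a)
```

```text
clip [ 0.4258 -0.1292  0.032 ] [ 0.4549 -0.2194  0.03  ] [ 0.4084 -0.2234  0.03  ] len 0.09237664277391788 tails w 0.04675522704820723 yaw 93.6307530641062
n 177 mean [ 0.4285 -0.1759]
jaw line [ 0.0563 -0.9984  0.4272 -0.1516] -86.7716
block 405 ((0.48427557945251465, 0.060993604362010956), (0.06354369223117828, 0.09225135296583176), 11.855772972106934)
R top [ 0.5074 -0.0333  0.122 ]
L top [0.4696 0.1347 0.122 ]
R bot [ 0.504  -0.0195  0.012 ]
width 0.1721902464225513 yaw 102.69040087115697
[336.2019 194.0547]
[337.8174 176.6246]
[352.0886 179.5693]
[298.3391 179.9366]
[283.4057 219.4324]
```

View pics/crop1.png

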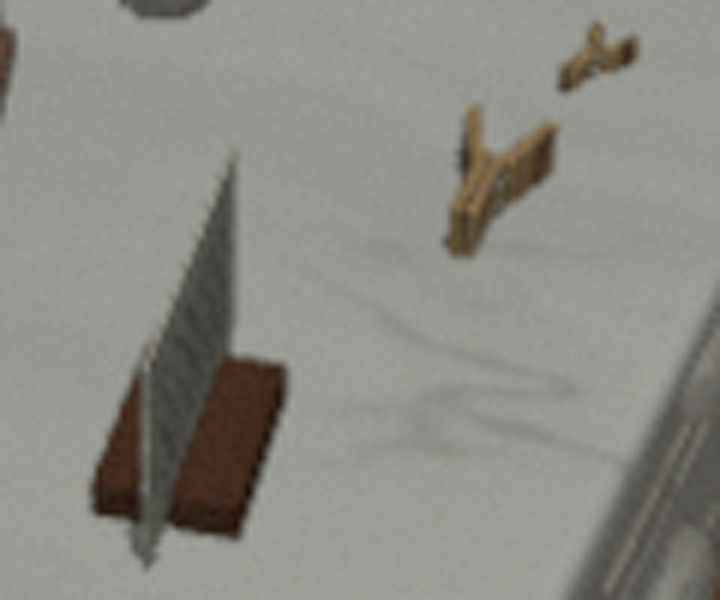

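The scene crop shows the card's right upper corner at full-image (298.6,184.9). It runs straight down to the block, and the clip lies with its jaws towards the card. I'll check the edge across both views and work out the approach.

```bash
cat >> h.py <<'E'
def rel(target,yaw_deg):
    "shift(cm) and turn in current tool axes to reach target with tool x at yaw, tool down"
    s=readout.observe();R=Ro.from_rotvec(s["ee_rot"])
    a=np.radians(yaw_deg);T=Ro.from_matrix(np.array([[np.cos(a),np.sin(a),0],[np.sin(a),-np.cos(a),0],[0,0,-1]]))
    return (R.inv()*T).as_rotvec().round(4),(R.inv().apply(np.array(target)-s["position"])*100).round(2)
E
python3 - <<'E'
from h import *
np.set_printoptions(precision=4,suppress=True)
E=np.array([.5008,-.0173])
for z in(.122,.07,.012):print(z,proj("top",[*E,z]),proj("scene",[*E,z]))
def tri(a,b):
    o,d=ray("top",a);p,e=ray("scene",b);k=np.linalg.lstsq(np.c_[d,-e],p-o,rcond=None)[0];x,y=o+d*k[0],p+e*k[1];return (x+y)/2,np.linalg.norm(x-y)
print(tri((286.4,211.6),(298.6,184.9)),tri((285.5,212.3),(298.6,184.9)))
# edge pixels in scene along right edge, at several rows: contrast (card dark vs bright table)
g=cv2.imread("pics/scene0.png").astype(float).mean(2)
for v in(190,195,200,205,210,215):print(v,g[v,288:310].round().astype(int))
t=cv2.imread("pics/top0.png").astype(float).mean(2)
for v in range(209,220):print(v,t[v,274:294].round().astype(int))
print(rel([.4307,-.208,.15],93.4),rel([.4307,-.208,.003],93.4))
E
```

```text
0.122 [280.6416 214.596 ] [298.0501 183.588 ]
0.07 [280.2001 216.4406] [298.0183 198.347 ]
0.012 [279.7558 218.2972] [297.9848 213.8796]
(array([ 0.5087, -0.0339,  0.1042]), np.float64(0.0034728723453331277)) (array([ 0.507 , -0.0312,  0.1064]), np.float64(0.0026516181993506012))
190 [152 154 155 152 153 152 152 152 130  81  93 126 151 151 151 149 152 151
 150 146 151 147]
195 [152 151 152 151 151 150 132  84  75  74  88 128 150 149 149 149 151 152
 152 148 149 153]
200 [152 151 151 151 135  84  76  74  70  70  89 125 151 152 150 151 151 153
 150 151 151 149]
205 [152 152 134  81  80  75  69  67  65  74  91 129 153 152 153 154 152 153
 153 154 150 149]
210 [133  83  79  72  71  71  69  62  67  72  90 129 154 154 153 154 152 152
 154 152 155 152]
215 [ 76  76  75  72  64  63  64  68  67  73 105 147 153 154 155 157 153 157
 155 156 153 154]
209 [166 167 169 169 166 168 167 166 166 167 166 166 167 166 168 168 167 167
 167 166]
210 [165 167 166 166 168 166 167 166 168 165 167 163 165 166 164 167 168 165
 166 166]
211 [166 167 168 167 167 167 165 164 162 157 153 150 156 162 166 167 167 165
 168 166]
212 [167 167 167 163 166 163 157 152 148 140 133 138 148 159 165 168 168 167
 167 166]
213 [164 163 158 152 152 151 142 128 127 122 127 144 160 166 165 166 166 167
 168 168]
214 [154 150 138 132 134 135 129 119 117 121 136 155 164 164 167 168 168 168
 167 168]
215 [138 138 130 121 124 127 124 116 122 136 150 163 167 167 166 167 167 168
 168 168]
216 [132 133 126 113 107 102 109 120 138 152 164 169 168 168 168 168 169 166
 167 167]
217 [106 101  98  97  94  96 114 133 153 165 168 168 170 170 167 169 167 168
 167 168]
218 [ 93  87  93  96 103 119 135 151 163 167 167 168 167 167 170 168 168 166
 168 165]
219 [104 103 116 127 135 146 157 164 168 169 170 168 169 169 169 169 167 170
 170 168]
(array([-0.0014, -0.0007, -1.1624]), array([ 29.07, -24.46,   4.21])) (array([-0.0014, -0.0007, -1.1624]), array([ 29.07, -24.43,  18.91]))
```

Everything past u≈281 in the top view is shadow, and the edge at (0.501,-0.017) agrees with the scene view to about 1 px. Now I'll approach the clip.

Request:
drive_tool:
  commands:
    - [[0,0,-1.162],[29.1,-24.4,9.0],1]
    - [[0,0,-1.162],[29.1,-24.4,9.0],1]
    - [[0,0,-1.162],[29.1,-24.4,9.0],1]
    - [[0,0,-1.162],[29.1,-24.4,9.0],1]
    - [[0,0,-1.162],[29.1,-24.4,9.0],1]
    - [[0,0,-1.162],[29.1,-24.4,9.0],1]
    - [[0,0,-1.162],[29.1,-24.4,9.0],1]
    - [[0,0,-1.162],[29.1,-24.4,9.0],1]
    - [[0,0,-1.162],[29.1,-24.4,9.0],1]
    - [[0,0,-1.162],[29.1,-24.4,9.0],1]
    - [[0,0,-1.162],[29.1,-24.4,9.0],1]
    - [[0,0,-1.162],[29.1,-24.4,9.0],1]
    - [[0,0,-1.162],[29.1,-24.4,9.0],1]
    - [[0,0,-1.162],[29.1,-24.4,9.0],1]

```text
clock: 1.27
position: [0.431, -0.2106, 0.1026]
ee_rot: [2.159, 2.282, -0.001]
force: [-0.9, 0.5, -0.1]
width: 0.999
gripper_force: 0.0
```

Run:
```python
from h import *
np.set_printoptions(precision=4,suppress=True)
print(rel([.4307,-.208,.003],93.4),readout.observe()["position"])
for q in((235.1,223.3),(270.1,215.8)):print(onz("top",q,.122))
sc=cams.get_image("scene");tp=cams.get_image("top")
v=np.hstack([cv2.resize(sc[110:230,290:400],None,fx=3.6,fy=3.6),cv2.resize(tp[200:308,310:410],None,fx=4,fy=4)])
cv2.imwrite("pics/a1.png",v);print(v.shape)
```

```text
(array([-0.0002,  0.0007, -0.0041]), array([ 0.27, -0.01,  9.96])) [ 0.431  -0.2106  0.1026]
[0.4796 0.1019 0.122 ]
[0.498  0.0104 0.122 ]
(432, 796, 3)
```

View pics/a1.png

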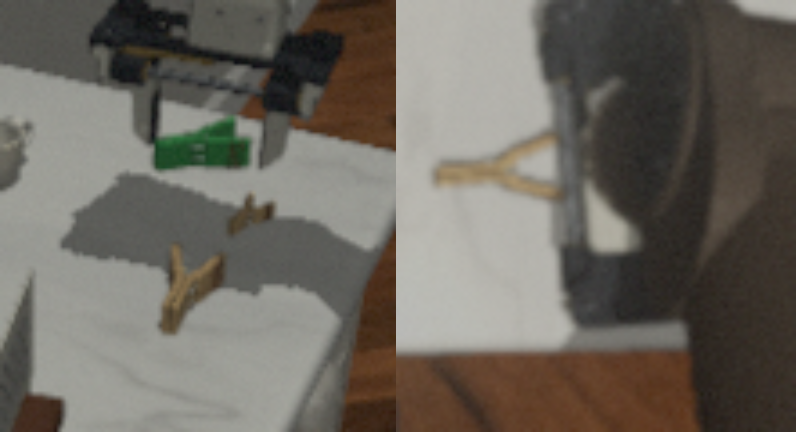

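The gripper is straddling the tails, and neither the small nor the green clip is in its way. I'll descend and squeeze.

Request:
drive_tool:
  commands:
    - [[0,0,0],[0.2,0,3.3],1]
    - [[0,0,0],[0.2,0,6.6],1]
    - [[0,0,0],[0.2,0,8.6],1]
    - [[0,0,0],[0.2,0,9.7],1]
    - [[0,0,0],[0.2,0,9.8],1]
    - [[0,0,0],[0.2,0,9.8],-1]
    - [[0,0,0],[0.2,0,9.8],-1]
    - [[0,0,0],[0.2,0,9.8],-1]
    - [[0,0,0],[0.2,0,9.8],-1]
    - [[0,0,0],[0.2,0,9.8],-1]
    - [[0,0,0],[0.2,0,9.8],-1]
    - [[0,0,0],[0.2,0,9.8],-1]
    - [[0,0,0],[0.2,0,9.8],-1]
    - [[0,0,0],[0.2,0,9.8],-1]
    - [[0,0,0],[0.2,0,9.8],-1]
  newtons: 25

```text
clock: 2.62
position: [0.4314, -0.2069, 0.0045]
ee_rot: [-2.155, -2.286, 0.0]
force: [0.2, -0.1, 0.1]
width: 0.324
gripper_force: 0.0
```

Request:
drive_tool:
  commands:
    - [[0,0,0],[0,0,0],-1]
    - [[0,0,0],[0,0,0],-1]
    - [[0,0,0],[0,0,0],-1]
    - [[0,0,0],[0,0,0],-1]
    - [[0,0,0],[0,0,0],-1]
    - [[0,0,0],[0,0,0],-1]
  newtons: 25

```text
clock: 3.12
position: [0.4315, -0.2069, 0.0045]
ee_rot: [2.155, 2.286, -0.0]
force: [0.4, -0.3, 0.0]
width: 0.002
gripper_force: 0.0
```

Run:
```python
from h import *
sc=cams.get_image("scene");tp=cams.get_image("top")
v=np.hstack([cv2.resize(sc[110:230,290:400],None,fx=3.6,fy=3.6),cv2.resize(tp[200:308,310:410],None,fx=4,fy=4)])
cv2.imwrite("pics/a2.png",v);s=readout.observe();print(s["position"],s["width"],s["gripper_force"])
```

```text
[ 0.43142829 -0.20688433  0.00451721] 0.002202637100408212 0.0
```

View pics/a2.png

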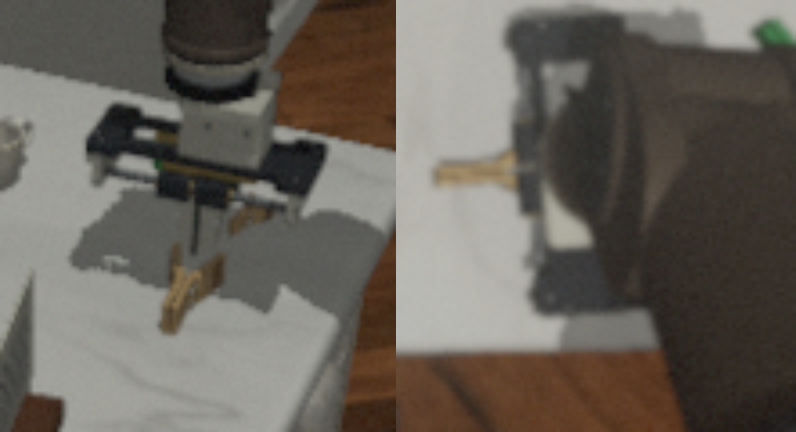

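The gripper closed completely (width 0) and the clip hasn't moved, so the fingers missed the tails. I'll project the reported TCP into both images and see where the fingers really are.

Run:
```python
from h import *
im={n:cams.get_image(n) for n in("scene","top")}
s=readout.observe();p=s["position"]
for n in im:
  for h in(0,.03,.066): print(n,h,proj(n,p+[0,0,h]))
sc=cv2.resize(im["scene"][140:210,310:380],None,fx=8,fy=8,interpolation=cv2.INTER_CUBIC)
for h,c in((0,(0,0,255)),(.03,(0,255,0)),(.066,(255,0,0))):
  q=(proj("scene",p+[0,0,h])-[310,140]+.5)*8;cv2.circle(sc,tuple(q.astype(int).tolist()),4,c,-1)
cv2.imwrite("pics/a3.png",sc)
```

```text
scene 0 [342.83290704 186.98986076]
scene 0.03 [343.49047751 179.35782805]
scene 0.066 [344.30484485 169.90594649]
top 0 [345.21023616 241.39566686]
top 0.03 [347.21922676 241.09223514]
top 0.066 [349.77959577 240.70552493]
```

View pics/a3.png

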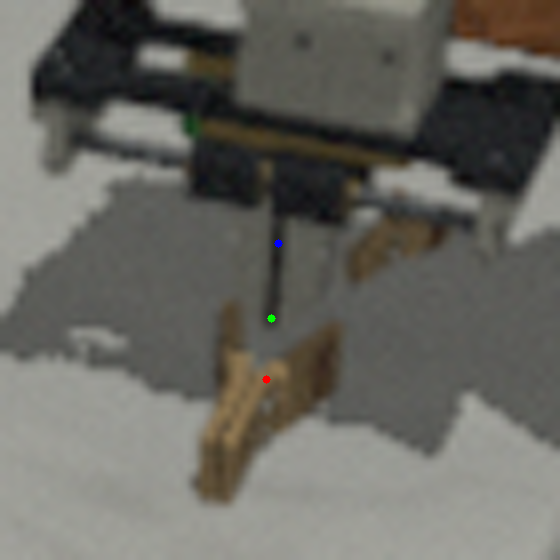

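Run:
```python
from h import *
np.set_printoptions(precision=1,suppress=True)
p=np.array([.431,-.2106,.1026])
for z in(.169,.2,.24):print("a1 body front",z,proj("top",[.431,-.173,z]),"190 ends",proj("top",[.526,-.173,z]),proj("top",[.336,-.173,z]))
p2=np.array([.4314,-.2069,.0045])
for z in(.071,.1,.14):print("a2 body front",z,proj("top",[.431,-.1694,z]),proj("top",[.526,-.1694,z]),proj("top",[.336,-.1694,z]))
for q in((p+[s,0,0]) for s in(-.046,.046)):print("a1 tips scene",proj("scene",q),proj("scene",q+[0,.0095,0]),proj("scene",q-[0,.0095,0]))
print("seen mid",(333,148.9),(365,155.8))
```

```text
a1 body front 0.169 [344.2 239.9] 190 ends [342.9 202. ] [345.5 278.6]
a1 body front 0.2 [346.6 239.4] 190 ends [345.2 200.3] [348.  279.5]
a1 body front 0.24 [349.9 238.9] 190 ends [348.5 198. ] [351.4 280.7]
a2 body front 0.071 [336.2 241.1] [335.1 206.6] [337.3 276.2]
a2 body front 0.1 [338.  240.7] [336.8 205.3] [339.1 276.9]
a2 body front 0.14 [340.6 240.3] [339.4 203.4] [341.9 277.9]
a1 tips scene [360.  164.2] [359.  165.8] [361.  162.6]
a1 tips scene [331.5 157.2] [330.4 158.7] [332.7 155.7]
seen mid (333, 148.9) (365, 155.8)
```

The gripper body projects where the state says it is, but the fingertips look about 30 mm too high. That means they closed above the 32 mm tails. I'll open in place and measure the tips.

Request:
drive_tool:
  commands:
    - [[0,0,0],[0,0,0],1]
    - [[0,0,0],[0,0,0],1]
    - [[0,0,0],[0,0,0],1]
    - [[0,0,0],[0,0,0],1]
    - [[0,0,0],[0,0,0],1]
    - [[0,0,0],[0,0,0],1]
    - [[0,0,0],[0,0,0],1]
    - [[0,0,0],[0,0,0],1]
    - [[0,0,0],[0,0,0],1]
    - [[0,0,0],[0,0,0],1]
    - [[0,0,0],[0,0,0],1]
    - [[0,0,0],[0,0,0],1]
    - [[0,0,0],[0,0,0],1]
    - [[0,0,0],[0,0,0],1]

```text
clock: 4.48
position: [0.4314, -0.2069, 0.0045]
ee_rot: [2.155, 2.286, -0.0]
force: [-1.0, 0.5, 0.1]
width: 0.963
gripper_force: 0.0
```

Run:
```python
from h import *
im=cams.get_image("scene");s=readout.observe();p=s["position"];print(p,s["width"])
sc=cv2.resize(im[140:210,305:385],None,fx=8,fy=8,interpolation=cv2.INTER_CUBIC)
for dx in(-.046,.046):
 for h,c in((0,(0,0,255)),(.03,(0,255,0))):
  q=(proj("scene",p+[dx,0,h])-[305,140]+.5)*8;cv2.circle(sc,tuple(q.astype(int).tolist()),3,c,-1)
cv2.imwrite("pics/a4.png",sc)
```

```text
[ 0.43146408 -0.20687151  0.00453137] 0.9834254478511248
```

View pics/a4.png

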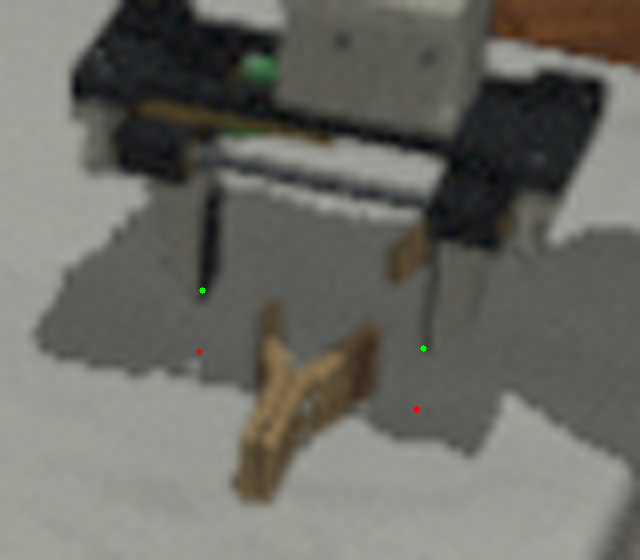

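The seen fingertips sit at the green marks, (208,300) and (432,350), about 25–30 mm above the reported TCP. A short, gentle descent watching the force will show whether that height error is real.

Request:
drive_tool:
  commands:
    - [[0,0,0],[0,0,0.2],1]
    - [[0,0,0],[0,0,0.4],1]
    - [[0,0,0],[0,0,0.5],1]
    - [[0,0,0],[0,0,0.5],1]

```text
clock: 4.87
position: [0.4312, -0.2068, -0.0008]
ee_rot: [-2.155, -2.286, 0.0]
force: [-0.8, -0.6, -0.8]
width: 1.001
gripper_force: 0.0
```

Request:
drive_tool:
  commands:
    - [[0,0,0],[0,0,0.2],1]
    - [[0,0,0],[0,0,0.4],1]
    - [[0,0,0],[0,0,0.4],1]

```text
clock: 5.12
position: [0.4312, -0.2068, -0.0048]
ee_rot: [-2.155, -2.286, 0.0]
force: [-0.7, -0.4, 0.1]
width: 0.999
gripper_force: 0.0
```

Request:
drive_tool:
  commands:
    - [[0,0,0],[0,0,0.2],1]
    - [[0,0,0],[0,0,0.4],1]
    - [[0,0,0],[0,0,0.6],1]
    - [[0,0,0],[0,0,0.8],1]
    - [[0,0,0],[0,0,0.8],1]

```text
clock: 5.53
position: [0.4312, -0.2068, -0.0129]
ee_rot: [-2.155, -2.286, 0.0]
force: [0.7, -0.3, 0.2]
width: 1.0
gripper_force: 0.0
```

Run:
```python
from h import *
im=cams.get_image("scene");s=readout.observe();p=s["position"];print(p,s["force"])
sc=cv2.resize(im[140:210,305:385],None,fx=8,fy=8,interpolation=cv2.INTER_CUBIC)
for dx in(-.046,.046):
 for h,c in((0,(0,0,255)),(-p[2],(0,255,0))):
  q=(proj("scene",p+[dx,0,h])-[305,140]+.5)*8;cv2.circle(sc,tuple(q.astype(int).tolist()),3,c,-1)
cv2.imwrite("pics/a5.png",sc)
```

```text
[ 0.43124667 -0.20680556 -0.01272996] [ 0.29760168 -0.38580119 -0.20059075]
```

View pics/a5.png

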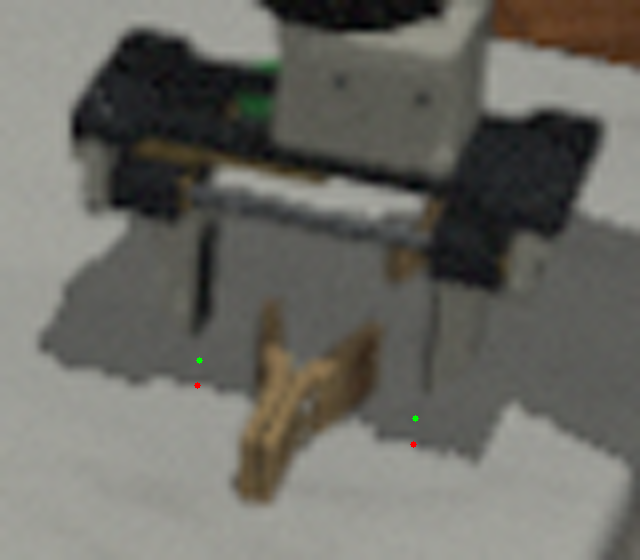

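The tips at (205,333) and (430,390) are still about 13 mm above the table. The z offset is therefore about +26 mm, and I'll go down 8–9 mm more.

Request:
drive_tool:
  commands:
    - [[0,0,0],[0,0,0.2],1]
    - [[0,0,0],[0,0,0.4],1]
    - [[0,0,0],[0,0,0.6],1]
    - [[0,0,0],[0,0,0.6],1]

```text
clock: 5.92
position: [0.4312, -0.2068, -0.0189]
ee_rot: [-2.155, -2.286, 0.0]
force: [1.0, 0.7, 0.9]
width: 0.999
gripper_force: 0.0
```

Request:
drive_tool:
  commands:
    - [[0,0,0],[0,0,0.1],1]
    - [[0,0,0],[0,0,0.2],1]
    - [[0,0,0],[0,0,0.3],1]
    - [[0,0,0],[0,0,0.3],1]

```text
clock: 6.25
position: [0.4314, -0.2069, -0.0216]
ee_rot: [-2.155, -2.286, 0.0]
force: [0.4, 0.5, 0.7]
width: 1.002
gripper_force: 0.0
```

Request:
drive_tool:
  commands:
    - [[0,0,0],[0,0,0],-1]
    - [[0,0,0],[0,0,0],-1]
    - [[0,0,0],[0,0,0],-1]
    - [[0,0,0],[0,0,0],-1]
    - [[0,0,0],[0,0,0],-1]
    - [[0,0,0],[0,0,0],-1]
    - [[0,0,0],[0,0,0],-1]
    - [[0,0,0],[0,0,0],-1]
    - [[0,0,0],[0,0,0],-1]
    - [[0,0,0],[0,0,0],-1]
    - [[0,0,0],[0,0,0],-1]
    - [[0,0,0],[0,0,0],-1]
    - [[0,0,0],[0,0,0],-1]
    - [[0,0,0],[0,0,0],-1]
    - [[0,0,0],[0,0,0],-1]
    - [[0,0,0],[0,0,0],-1]
  newtons: 25

```text
clock: 7.58
position: [0.4314, -0.207, -0.0214]
ee_rot: [-2.155, -2.286, 0.0]
force: [-0.5, -0.5, 2.8]
width: 0.255
gripper_force: 25.0
```

The opening is 23.5 mm at 25 N, so the clip is squeezed fully. Now I'll lift 54 mm and turn it parallel to the card.

Request:
drive_tool:
  commands:
    - [[0,0,0],[0,0,-0.7],-1]
    - [[0,0,0],[0,0,-1.8],-1]
    - [[0,0,0],[0,0,-2.9],-1]
    - [[0,0,0],[0,0,-4.0],-1]
    - [[0,0,-0.07],[0,0,-5.0],-1]
    - [[0,0,-0.143],[0,0,-5.4],-1]
    - [[0,0,-0.143],[0,0,-5.4],-1]
    - [[0,0,-0.143],[0,0,-5.4],-1]

```text
clock: 8.25
position: [0.4316, -0.2069, 0.0328]
ee_rot: [1.989, 2.431, 0.001]
force: [0.0, 0.6, -0.4]
width: 0.251
gripper_force: 25.0
```

```bash
cat >> h.py <<'E'
def jaws(n,box,tag):
    im=cams.get_image(n);cv2.imwrite(f"pics/{tag}_{n}.png",im)
    h=cv2.cvtColor(im,cv2.COLOR_BGR2HSV);u0,u1,v0,v1=box
    m=np.zeros(h.shape[:2],np.uint8);m[v0:v1,u0:u1]=((h[...,1]>55)&(h[...,0]>8)&(h[...,0]<35))[v0:v1,u0:u1]
    return im,m
E
python3 - <<'E'
from h import *
np.set_printoptions(precision=4,suppress=True,linewidth=200)
s=readout.observe();print(s["position"],s["ee_rot"],s["width"],s["gripper_force"])
for n in("top","scene"):
    for dx in(-.02,.02):print(n,proj(n,[.42+dx,-.13,.086]))
im,m=jaws("top",(305,360,215,265),"b1")
for r in range(225,262):
    c=np.flatnonzero(m[r]); 
    if len(c):print(r,''.join('#' if x else '.' for x in m[r,308:352]))
jaws("scene",(300,380,120,210),"b1")
E
```

```text
[ 0.4316 -0.2069  0.0328] [1.9887 2.4314 0.0006] 0.2507026064947839 24.991173148155212
top [322.8369 252.6644]
top [322.4208 237.7546]
scene [345.6788 181.5763]
scene [332.8689 178.1995]
238 ..................................##........
239 ................................####........
240 .............##########......#######........
241 .............#######################........
242 .................##################.........
243 .........................######..##.........
244 .................................###........
245 ............................#########.......
246 ...........................##########.......
247 .........................##########.........
248 ........................####................
249 ......................#####.................
250 ....................#####...................
251 ...................####.....................
252 .................#####......................
253 ................####........................
254 ................###.........................
```

Run:
```python
from h import *
np.set_printoptions(precision=4,suppress=True)
z=.086
A=onz("top",(320.8,240.6),z);B=onz("top",(323.8,253.8),z)
print(A,B,np.linalg.norm(A-B),"mid",(A+B)/2)
d=A-B;print("clip yaw",np.degrees(np.arctan2(d[1],d[0]))+90)
s=readout.observe();R=Ro.from_rotvec(s["ee_rot"]).as_matrix();print("tool yaw",np.degrees(np.arctan2(R[1,0],R[0,0])))
M=((A+B)/2)[:2];print("mid rel tcp along tool x,y (mm)",(R[:2,:2].T@(M-s["position"][:2]))*1000)
# card top-edge line and right end in top view & stand unmoved check
im=cv2.imread("pics/b1_top.png");h=cv2.cvtColor(im,cv2.COLOR_BGR2HSV)
k=((h[...,0]<12)&(h[...,1]>70)).astype(np.uint8);k[:200]=0;k[250:]=0;k[:,:225]=0;k[:,300:]=0
P=np.array([onz("top",q,.024)[:2] for q in cv2.findNonZero(k)[:,0].astype(float)],np.float32);print(cv2.minAreaRect(P))
# near edge point, x of the card's middle plane at z=.122 : bright ridge per column
g=im.astype(float).mean(2)
for u in(240,248,256,264):
    c=g[205:235,u];print(u,c.round().astype(int))
```

```text
[ 0.4324 -0.1254  0.086 ] [ 0.3969 -0.1325  0.086 ] 0.03617934844859691 mid [ 0.4147 -0.129   0.086 ]
clip yaw 101.317955884508
tool yaw 101.43975066094923
mid rel tcp along tool x,y (mm) [79.5632 -0.7195]
((0.4845074415206909, 0.06133485212922096), (0.06298259645700455, 0.09163808077573776), 11.784010887145996)
240 [185 181 181 184 183 182 182 183 179 155 106  84  81  81  85  82  84  95
 126 140 118 107  95  80  81  83  81  81  81  81]
248 [182 182 182 181 184 183 179 161 122  87  80  79  81  77  81  91 125 144
 121 106 100  86  79  82  84  83  82  81  83  83]
256 [179 181 179 180 176 160 119  87  81  78  83  81  81  88 120 133 117 109
 100  90  81  80  84  79  83  81  81  81  81  80]
264 [178 178 179 170 145 100  80  81  81  80  81  86 107 123 122 111 103  91
  81  79  75  83  81  81  81  79  79  81  93 133]
```

Run:
```python
from h import *
np.set_printoptions(precision=4,suppress=True)
L=np.array([onz("top",q,.122)[:2] for q in((240,223.9),(248,222),(256,220.1),(264,218.5))]);print(L)
v=cv2.fitLine(L.astype(np.float32),cv2.DIST_L2,0,.01,.01).ravel();v=v*np.sign(v[1]) if 0 else v
d=v[:2]*np.sign(v[1]);c=v[2:];print("yaw",np.degrees(np.arctan2(d[1],d[0])))
a=np.radians(101.6);d2=np.array([np.cos(a),np.sin(a)]);blk=np.array([.4845,.0612])
E1=blk-.08*d2; k=(E1-c)@d; E2=c+d*k; print("edge block",E1,"edge ridge",E2)
E=(E1+E2)/2
s=readout.observe();R=Ro.from_rotvec(s["ee_rot"]).as_matrix();tx,ty=R[:2,0],R[:2,1]
M=np.array([.4147,-.129]);D=E-M;print("edge ahead of tips, mm:",D@tx*1e3,"lateral tool y:",D@ty*1e3, "tx",tx,"ty",ty)
```

```text
[[0.4778 0.0891]
 [0.4825 0.0682]
 [0.4872 0.0473]
 [0.4911 0.0264]]
yaw 102.02589
edge block [ 0.5006 -0.0172] edge ridge [ 0.5006 -0.0172]
edge ahead of tips, mm: 92.57809766915025 lateral tool y: 106.38903815206993 tx [-0.1983  0.9801] ty [0.9801 0.1983]
```

Run:
```python
from h import *
np.set_printoptions(precision=3,suppress=True)
for q in((224,201),(253,203),(262,172)):print("lantern base scene",onz("scene",q,0))
for q in((277,167),(312,155)):print("lantern top view",onz("top",q,0.01))
for q in((250,160),(250,183)):print("bowl",onz("top",q,.03))
```

```text
lantern base scene [0.741 0.013 0.   ]
lantern base scene [ 0.654 -0.018  0.   ]
lantern base scene [ 0.711 -0.176  0.   ]
lantern top view [ 0.653 -0.012  0.01 ]
lantern top view [ 0.688 -0.116  0.01 ]
bowl [0.67  0.067 0.03 ]
bowl [0.602 0.067 0.03 ]
```

Request:
drive_tool:
  commands:
    - [[0,0,0],[0,1.5,0],-1]
    - [[0,0,0],[0,3.5,0],-1]
    - [[0,0,0],[0,5.5,0],-1]
    - [[0,0,0],[0,7.5,0],-1]
    - [[0,0,0],[0,9.3,0],-1]
    - [[0,0,0],[0,10.3,0],-1]
    - [[0,0,0],[0,10.6,0],-1]
    - [[0,0,0],[0,10.6,0],-1]
    - [[0,0,0],[0,10.6,0],-1]

```text
clock: 9.1
position: [0.534, -0.1859, 0.0321]
ee_rot: [-1.986, -2.433, 0.002]
force: [-0.5, -0.5, -0.7]
width: 0.253
gripper_force: 25.0
```

The lantern stays at least 40 mm clear. I'll measure the open jaws again before going in.

Run:
```python
from h import *
np.set_printoptions(precision=4,suppress=True)
s=readout.observe();R=Ro.from_rotvec(s["ee_rot"]).as_matrix();print(s["position"],R)
M=s["position"][:2]+R[:2,0]*.0796-R[:2,1]*.0007
print("pred tips px",proj("top",[*M,.086]))
im,m=jaws("top",(290,350,185,235),"b2")
for r in range(190,232):
    if m[r,290:350].any():print(r,''.join('#' if x else '.' for x in m[r,290:350]))
D=np.array([.5006,-.0172])-M;print("ahead",D@R[:2,0]*1e3,"lat",D@R[:2,1]*1e3)
```

```text
[ 0.534  -0.1859  0.0321] [[-0.2     0.9798 -0.0016]
 [ 0.9798  0.2    -0.0001]
 [ 0.0003 -0.0016 -1.    ]]
pred tips px [313.5595 209.3822]
190 ..................................................#.........
191 ....................................................#.......
201 ...........................................#................
202 .........................................####...............
203 .......................##########.....#######...............
204 ......................#######################...............
205 ...........................#################................
206 ....................................####..##................
207 .......................................######...............
208 .....................................#########..............
209 ....................................#########...............
210 ..................................####....##................
211 .................................###........................
212 ...............................####.........................
213 .............................####...........................
214 ............................####............................
215 ..........................####..............................
216 ..........................##................................
217 ..........................#.................................
ahead 92.32521552791415 lat 1.7310656806935103
```

Request:
drive_tool:
  commands:
    - [[0,0,0],[1.0,0.1,0],-1]
    - [[0,0,0],[2.5,0.25,0],-1]
    - [[0,0,0],[4.0,0.25,0],-1]
    - [[0,0,0],[5.5,0.25,0],-1]
    - [[0,0,0],[6.8,0.25,0],-1]
    - [[0,0,0],[7.8,0.25,0],-1]
    - [[0,0,0],[8.3,0.25,0],-1]
    - [[0,0,0],[8.4,0.25,0],-1]
    - [[0,0,0],[8.4,0.25,0],-1]

```text
clock: 9.9
position: [0.5209, -0.103, 0.0326]
ee_rot: [1.986, 2.434, -0.0]
force: [0.2, -0.0, -0.7]
width: 0.254
gripper_force: 25.0
```

Run:
```python
from h import *
np.set_printoptions(precision=4,suppress=True)
s=readout.observe();R=Ro.from_rotvec(s["ee_rot"]).as_matrix();print(s["position"],s["force"],s["width"])
M=s["position"][:2]+R[:2,0]*.0796-R[:2,1]*.0007
D=np.array([.5006,-.0172])-M;print("ahead",D@R[:2,0]*1e3,"lat",D@R[:2,1]*1e3)
im,m=jaws("top",(270,330,195,240),"b3")
for r in range(198,238):
    if m[r,270:330].any():print(r,''.join('#' if x else '.' for x in m[r,270:330]))
A=None
jaws("scene",(300,380,120,210),"b3")
```

```text
[ 0.5209 -0.103   0.0326] [ 0.2275 -0.0083 -0.7054] 0.25411969438700804
ahead 8.510309710239959 lat -1.9937546658232628
198 .............................................#..#.......#...
199 ....................................................#..#....
200 ............................................##..#..#...##..#
201 ........................................#........#..........
202 .................................................##...#....#
203 ............................................#..........#...#
204 ................................................#....##..#..
205 ..............................................#......#.###..
206 .....................................................#.....#
207 ...............................###.............##....#...#..
208 .............##########......#####..............#......#...#
209 .............#####################..................#......#
210 .............#####################.........................#
211 ..........................###...##................#.........
212 ...............................###...............#.#........
213 .
[... 659 characters left out ...]
...........................................#...#.#
225 ..................................................#.........
226 #.......................................................#.#.
227 #...................................................#.#.....
228 #...........................................................
229 #......................................................#....
230 #........................................................#..
231 #.........................................................#.
234 ...........................................................#
235 ..........................................................#.
237 .....................................................#......
```

Run:
```python
from h import *
np.set_printoptions(precision=4,suppress=True)
s=readout.observe();R=Ro.from_rotvec(s["ee_rot"]).as_matrix();tx,ty=R[:2,0],R[:2,1]
A=onz("top",(282.8,209),.086);B=onz("top",(285.4,221.5),.086);M=((A+B)/2)[:2]
E=np.array([.5006,-.0172]);D=E-M;print(A,B,np.linalg.norm(A-B),"ahead",D@tx*1e3,"lat",D@ty*1e3)
# scene: zoom both for the record
sc=cv2.imread("pics/b3_scene.png");tp=cv2.imread("pics/b3_top.png");h=cv2.cvtColor(sc,cv2.COLOR_BGR2HSV)
print("exp scene tips",[proj("scene",[*(M+k*ty*.0185),.07]).round(1) for k in(1,-1)],"edge",proj("scene",[*E,.07]))
m=((h[...,1]>60)&(h[...,0]>8)&(h[...,0]<35))
for r in range(170,215):print(r,''.join('#' if x else '.' for x in m[r,280:345]))
```

```text
[ 0.5195 -0.0243  0.086 ] [ 0.4854 -0.0308  0.086 ] 0.03477067850817231 ahead 10.508750354170658 lat 0.25972057939987603
exp scene tips [array([292.8, 195.3]), array([305.3, 197.1])] edge [298.067  198.3852]
170 .................................................................
171 .................................................................
172 .................................................................
173 .................................................................
174 .................................................................
175 .....................###.........................................
176 .....................####..##....................................
177 .....................####..##....................................
178 .....................####..##....................................
179 ....................#####.###....................................
180 ....................#####.###....................................
181 ....................#########....................................
182 ...................##########...................
[... 1557 characters left out ...]

205 .................................................................
206 .................................................................
207 .................................................................
208 .................................................................
209 .................................................................
210 .................................................................
211 .................................................................
212 .................................................................
213 .................................................................
214 .................................................................
```

Both views agree. The jaws straddle the card plane within about 1 mm and the edge is about 9.5 mm ahead of the tips. I'll go in 31 mm.

Request:
drive_tool:
  commands:
    - [[0,0,0],[0.5,0,0],-1]
    - [[0,0,0],[1.1,0,0],-1]
    - [[0,0,0],[1.7,0,0],-1]
    - [[0,0,0],[2.3,0,0],-1]
    - [[0,0,0],[2.8,0,0],-1]
    - [[0,0,0],[3.1,0,0],-1]
    - [[0,0,0],[3.1,0,0],-1]
    - [[0,0,0],[3.1,0,0],-1]
    - [[0,0,0],[3.1,0,0],-1]

```text
clock: 10.75
position: [0.5148, -0.0727, 0.0325]
ee_rot: [1.986, 2.434, -0.0]
force: [-1.0, -0.2, -0.4]
width: 0.254
gripper_force: 25.0
```

Run:
```python
from h import *
np.set_printoptions(precision=4,suppress=True)
s=readout.observe();print(s["position"],s["force"],s["width"],s["gripper_force"])
im,m=jaws("top",(255,310,195,240),"c1")
for r in range(200,232):print(r,''.join('#' if x else '.' for x in m[r,255:310]))
h=cv2.cvtColor(im,cv2.COLOR_BGR2HSV)
k=((h[...,0]<12)&(h[...,1]>70)).astype(np.uint8);k[:200]=0;k[250:]=0;k[:,:225]=0;k[:,272:]=0
P=np.array([onz("top",q,.024)[:2] for q in cv2.findNonZero(k)[:,0].astype(float)],np.float32);print(cv2.minAreaRect(P))
sc=cams.get_image("scene")
v=np.hstack([cv2.resize(im[195:245,225:315],None,fx=4.4,fy=4.4,interpolation=cv2.INTER_CUBIC),cv2.resize(sc[155:255,265:355],None,fx=4.4,fy=4.4,interpolation=cv2.INTER_CUBIC)[:220*2]]) if 0 else None
a=cv2.resize(im[195:245,225:305],None,fx=5,fy=5,interpolation=cv2.INTER_CUBIC);b=cv2.resize(sc[160:235,265:345],None,fx=5,fy=5,interpolation=cv2.INTER_CUBIC)
a=cv2.copyMakeBorder(a,0,b.shape[0]-a.shape[0],0,0,cv2.BORDER_CONSTANT)
cv2.imwrite("pics/c1.png",np.hstack([a,b]))
```

```text
[ 0.5148 -0.0727  0.0325] [-1.0034 -0.1805 -0.3857] 0.25426513365247017 24.991524517536163
200 ..........................................#....###.#...
201 ...........................................#...........
202 .........................................#....#..##....
203 ........................................#.....#.#....#.
204 ................................................#......
205 ......................................#.....#.....##...
206 ......................................#................
207 ........................................#.............#
208 ...........................................#...........
209 .......................................................
210 ..........##......######..........##..............#...#
211 .....#######.....###################..................#
212 ############.....####################.......#.#.#.#....
213 #########.###.........############....................#
214 #############.......................##....#......#.....
215 #############...................######.................
216 ############...................#######.#...##
[... 318 characters left out ...]
........###.......####..............................
223 .......########.....####.......................#..#....
224 ...############.....##.......................#....#....
225 ###############........................................
226 #########.######.......................................
227 ################.......................................
228 ################.......................................
229 ################.......................................
230 ################....................................#..
231 .###############......................................#
((0.4845864474773407, 0.06090211495757103), (0.06300762295722961, 0.09262498468160629), 11.778883934020996)
```

View pics/c1.png

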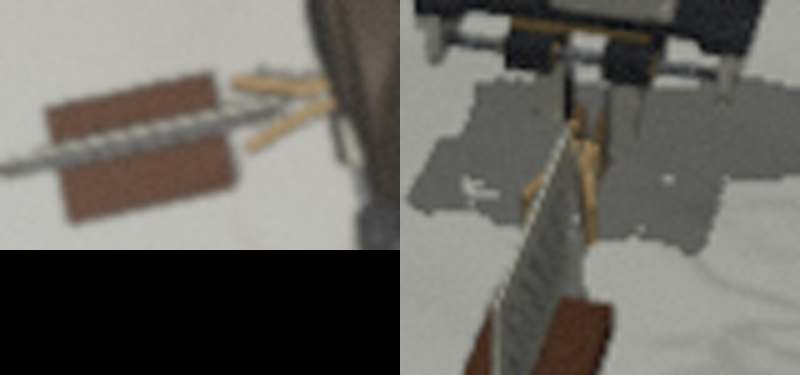

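The picture shows the card edge between the gaping jaws and the stand unmoved. Last, a numeric check of the clearance.

Run:
```python
from h import *
np.set_printoptions(precision=4,suppress=True)
s=readout.observe();R=Ro.from_rotvec(s["ee_rot"]).as_matrix();tx,ty=R[:2,0],R[:2,1]
A=onz("top",(271.8,211.4),.086);B=onz("top",(274.7,223.7),.086);M=((A+B)/2)[:2]
E=np.array([.5006,-.0172]);D=E-M;print(A,B,np.linalg.norm(A-B),"ahead",D@tx*1e3,"lat",D@ty*1e3)
M2=s["position"][:2]+tx*.0796-ty*.0007;D=E-M2;print("FK",D@tx*1e3,D@ty*1e3)
g=cv2.imread("pics/c1_top.png").astype(float).mean(2)
for r in range(205,226):print(r,g[r,266:292].round().astype(int))
```

```text
[0.5134 0.0057 0.086 ] [ 0.4798 -0.0017  0.086 ] 0.03437677332836145 ahead -19.59147924375465 lat 0.10722576706970062
FK -22.199572537090283 -1.979097986109125
205 [182 181 181 182 180 182 182 183 183 183 181 183 181 183 183 183 183 183
 182 181 175 146  93  58  52  58]
206 [182 181 181 182 183 182 182 184 183 184 180 181 181 184 182 183 183 181
 183 182 178 158 114  73  56  61]
207 [179 180 180 182 181 183 183 182 184 181 174 167 172 179 180 181 179 181
 184 181 178 164 136  86  57  56]
208 [167 168 174 181 183 182 182 181 177 172 155 147 153 163 167 166 165 173
 176 171 165 161 139  99  65  56]
209 [132 141 163 177 179 174 168 166 162 153 136 126 131 137 140 139 144 151
 159 152 141 138 128 105  71  55]
210 [ 96 117 155 175 172 156 150 148 142 134 129 125 127 132 133 129 129 129
 134 132 127 131 127 107  81  59]
211 [ 79 104 143 166 164 145 132 133 132 132 134 133 134 136 134 130 127 125
 125 125 129 133 130 121 101  70]
212 [ 81  97 128 156 160 138 119 119 121 120 125 126 126 126 127 124 126 129
 132 135 135 131 138 132 111  75]
213 [ 81  88 119 152 163 151 139 130 125 123 117 110
[... 690 characters left out ...]

 137 138 151 159 164 165 146 104]
220 [110 105 103 110 113 120 133 145 148 146 146 147 143 138 139 134 133 133
 147 155 163 172 180 178 154 109]
221 [100  94  96 102 116 142 162 169 172 166 155 141 139 136 134 135 142 154
 169 178 180 183 183 179 158 119]
222 [ 84  84  84  91 119 153 173 175 168 159 151 139 133 135 143 156 167 176
 185 183 185 185 185 181 167 131]
223 [ 78  79  78  85 115 149 169 168 154 145 142 136 134 145 163 177 182 185
 186 186 185 185 184 185 175 148]
224 [ 82  80  81  85 103 133 158 161 147 140 139 144 153 166 180 184 185 183
 185 186 186 186 183 184 179 153]
225 [ 82  83  84  84  95 123 156 166 157 150 154 168 175 184 186 186 184 186
 186 185 185 186 185 185 182 160]
```

```bash
python3 -c "
from cell import job
print(job.sign_off())"
```

```text
the job is handed in; nothing more can be done
None
```

I've handed the job in with the larger clip held fully squeezed and level, half-way up the card; its right-hand edge is about 21 mm inside the open jaws, with no contact force measured and the stand unmoved. The first squeeze closed on nothing because the fingertips sat about 26 mm higher than reported, so I reopened and went lower.

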